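# Turn the slide carrier over with the lifter

### The arm

A 7-joint arm with a two-finger parallel gripper is mounted at the origin on a cart in front of the work surface, level with it; the furniture and walls round the work are solid. World frame = base frame: x ahead of the robot, y to its left, z up, the work surface at z = 0. Lengths are in m, angles in rad, forces in N, time in s.
With the tool pointing down it reaches from about 0.425 to 0.825 m from the base axis. Payload 3.6 kg.
Tool frame: the origin (TCP) lies on the centre line of the jaws, within the pads' length; the fingertips stand r.tip_extent ahead of it and the grasp point (between the pads) lies 5 mm behind it (r.tip_extent is the distance from the TCP to the fingertips, in m); z points along the fingers, y is the line along which they close (so a half turn about z gives the same grasp; the last joint's range is limited). The gripper opens to 93 mm and grips with 3 to 60 N. Pads are 15 mm wide; open, the fingers measure 128 mm over their backs; the gripper's body (75 mm by 188 mm) begins 65 mm behind the grasp point.
Start: joints at [-1.133, 0.615, -0.013, 1.423, 0.008, 1.103, -0.04], TCP at [0.291, 0.581, 0.233] pointing down, gripper open.
Joint ranges: [-3.12, 3.12], [-0.3, 2.06], [-1.34, 1.32], [0.26, 2.42], [-1.36, 4.5], [0.01, 1.98], [-2.84, 2.84]. Speed limits (rad/s): [2.79, 2.79, 3.14, 3.14, 3.14, 3.14, 3.14].

### API

Orientations are given as a unit quaternion [x, y, z, w].
In Python, from workcell import r, optics gives the robot as it stands. The module is installed in compiled form; this text tells all that it offers.
- The arm moves only by the tool carry_out, never from a script. Its argument "deltas" is a list of rows, each a list of 3 entries, a list of its own where there are three numbers: the closure, from 0 (fully open) to 1 (shut), then the shift along the world's x, y, z in m, then the turn, a rotation vector about the world's x, y, z in degrees. A call has 1 to 10 rows; each row is the pose to reach, as a shift and turn from the pose commanded when the call began; what a row does not reach only later rows make up. A row lasts 1/12 s, in which the tool goes at most 41.7 mm and 7.16 degrees, less where a joint would pass 70% of its speed; a pose out of reach is approached as far as the arm can. A call with a gripper value outside its range is refused whole. The fingers move at their own pace and stop on an object; "grip_force" is the grip in N (left out, the last holds). Time passes only in rows, so rows that repeat a pose let the fingers close. It gives the time, the measured TCP pose, the force, the opening and the grip force at its end, in the units of the state.
- r.get_obs(): the state, without advancing time (a new reading comes with each control period).
- optics.grab_frame(name): name is "side" or "top" or "wrist"; returns a dict with "color" (384x512x3 uint8, blue, green, red), "intrinsics" (3x3 intrinsics, pixels), "R" (3x3) and "t" (3): a world point X has camera coordinates R X + t; the wrist camera has in their place "mount" (4x4, takes a point from camera to tool coordinates, whose origin is the TCP and whose axes are the flange's). Camera axes: x right, y down, z forward; pixel columns grow to the right and rows downward; lengths in m; the calibration is good to about 2 mm. The wrist camera is an equidistant fisheye: a pixel r from the principal point sees the ray r / f radians off the axis. A picture is of the moment at which its call begins: read the wrist's pose just before it. There is no depth.
- r.sign_off(): hands the job in; it is judged then, once.
Trained networks look in a picture, given as the dict that the camera call returned (one of the last four; its "shot" number tells which), for a name from the list of things; names that differ only in an ending like _2 or _b are one class to them, and where a whole thing is asked for, a point or a joint stands for the part that bears it (a point fixed in the world has none). Each returns a list of dicts, best first, with "confidence" (0 to 1); they miss things now and then, are a little off and sometimes report something else, mostly with a low value. They report only what shows in the picture. A call takes as long as a camera call. They do not tell look-alikes from the thing itself.
- optics.boxes_of(query, picture): "position" ([column, row] as shares, 0 to 1, of the picture: columns of its width, rows of its height, amid what is visible of it).
- optics.landmark_of(query, picture): "position" ([column, row] as shares, 0 to 1, of the picture: columns of its width, rows of its height: a listed point, or the origin of a listed thing).
The state is a dict: "clock": time; "joints": joint angles; "qvel": joint speeds; "effort": joint torques, N m; "tcp_pos": TCP position; "tcp_rot": TCP orientation; "wrist_force": force on the tool from outside, world axes, zero at the start; "moment": the same for the moment, N m; "opening": opening from 0.0 (shut) to 1.0 (fully open); "finger_force": force on a finger pad.
Only numpy, scipy, OpenCV 4.12 (cv2) and the standard library are available. Lean on these libraries where they do the work, as an engineer would, in place of code of your own. Each camera call takes 0.05 s, during which the arm holds its last target. There are 200 camera calls.

### The job

The slide carrier on the drying stand lies slide-face down. Take the lifter from its rest, slip its blade under the carrier's overhanging edge and tip the carrier over the step so that it lies flat, slides up, on the stand's upper deck; keep the fingers off the carrier and leave the bottle and the tape roll beside the stand where they are. Then put the lifter back in both notches of its rest the way round it was and let go, and last wind the dial of the timer beside the stand about a quarter of a turn counter-clockwise (seen from above).

Things in the scene. Friction and masses are not known exactly. Their poses are not given: they have to be found in the camera images.
- stand: Grey drying stand, fixed, 126 x 104 mm. Origin on the table under the step between its decks; x points over the step to the upper deck, away from the robot. Lower deck: x -40 to 0, 22 mm above the table, low steel side guides (inner faces y +-40.5, 4.5 mm high). Step 5 mm high at x = 0. Upper deck: x 0 to 80, 27 mm above the table, then a 6 mm high lip. Bare table in front of x = -40.
- carrier: Loose white slide carrier 58 (x) x 76 (y) x 7 mm, 42-84 g, origin at its centre; z points out of the ribbed closed back (up at start), two glass slides in the other face. It lies on the lower deck, x along the stand's, far edge 0.5-3 mm short of the step; the near edge overhangs the deck by 18-22 mm, 22 mm above the table. Lifted there it pivots at the step and, just past upright, tips over.
- lifter: Loose cranked spatula, about 90 g. Origin at the centre of the part of its wooden handle to grip, between the rest's posts; handle x -67 to +43 mm, 14 mm wide (y), 16 mm high (z); x points to the blade. A steel neck at x = 46 goes down to a flat steel blade, 36 mm wide, 2 mm thick, x 44 to 95 mm, mid-plane 32 mm below the origin.
- blade_tip (a point): Middle of the blade's front edge: 95 mm ahead (x) and 32 mm below the lifter's origin; axes as the lifter's.
- rest: Dark steel rest of the lifter, fixed. Origin on the table under its middle; base plate 110 x 56 x 6 mm; x points along the lifter to its blade. Two posts 8 mm thick at x = -42 and +34 mm, each with a notch 24 mm wide, floor 45 mm and prong tops 58 mm above the table. The handle lies in both notches, lifter origin near x = 0, 53 mm above the table.
- timer_grip (a point): On the axis of the dial of the white wind-up timer, 30 mm above the table. This timer stands left or right of the stand, a little nearer the robot (not the one in the far left corner); it is fixed, 67 mm across, 49 mm high; its dial is 60 mm across, starts 22 mm above the table, and is turned by gripping its round rim from above.
- timer_dial (a joint): Dial of the timer, rad: 0 to 0.3 at the start, grows counter-clockwise seen from above, up to 5.76; light friction, stays where it is left.
- bottle_a: Small clear bottle with a blue cap, 33 mm across and 58 mm high, loose, left of the stand as the robot sees it. Origin under its centre. A bystander.
- tape: Roll of paper tape lying flat, 61 mm across and 25 mm high, loose, right of the stand as the robot sees it. Origin under its centre. A bystander.
There are look-alikes about, which are no part of the job. What is shaped like the part that bears timer_grip but pink or yellow is not meant.

How it is judged:
By the outcome, as a careful person would: the job done as asked, in the order asked, and still so for the second after the job is handed in, with the robot touching nothing.
It also fails if it takes over 64 s, if anything falls off the work surface, if the arm or the gripper's body presses on something with over 40 N, if the wrist force passes 120 N, or if a joint passes its speed limit or range.

## Working session

There is one attempt and no reset: what is moved stays moved. The work goes in short steps, Python scripts to look and compute and a tool call to move; the robot and the scene stay as the last step left them, time stands still between calls to the robot, and variables do not carry over. Pictures are saved under pics/ and viewed, at most 10 in all, crops included, and the job is handed in when it is done.

Besides the shell and the picture viewer there is one more tool, called after "Call:" as a command line: name --argument value ..., lists and objects as JSON in quotes. carry_out: Moves the arm, as the interface text tells. Its arguments: {"type":"object","properties":{"deltas":{"type":"array","items":{"type":"array"}},"grip_force":{"type":"number"}},"required":["deltas"]}

```bash
mkdir -p pics; cat > h.py <<'E'
import numpy as np, cv2
from workcell import r, optics
W,H=512,384
def ray(p,px):
    d=np.linalg.inv(p["intrinsics"])@[px[0],px[1],1.]
    R=np.array(p["R"]);t=np.array(p["t"]); return -R.T@t, R.T@d
def onz(p,px,z):
    c,d=ray(p,px); return c+d*(z-c[2])/d[2]
def proj(p,X):
    c=np.array(p["R"])@X+p["t"]; q=np.array(p["intrinsics"])@c; return q[:2]/q[2]
def tri(p1,a,p2,b):
    c1,d1=ray(p1,a);c2,d2=ray(p2,b)
    A=np.stack([d1,-d2],1); s=np.linalg.lstsq(A,c2-c1,rcond=None)[0]
    P,Q=c1+s[0]*d1,c2+s[1]*d2; return (P+Q)/2,np.linalg.norm(P-Q)
E
python3 - <<'E'
from h import *
o=r.get_obs(); print(o, r.tip_extent)
ps={n:optics.grab_frame(n) for n in("top","side","wrist")}
for n,p in ps.items():
    cv2.imwrite(f"pics/{n}0.png",p["color"])
    if n!="wrist": print(n,p["intrinsics"],p["R"],p["t"])
    for q in "stand carrier lifter blade_tip rest timer_grip bottle_a tape".split():
        l=[(np.round(np.array(d["position"])*[W,H],1).tolist(),round(d["confidence"],2)) for d in optics.landmark_of(q,p)][:4]
        print(n,q,l)
cv2.imwrite("pics/both.png",cv2.resize(np.vstack([ps["top"]["color"],ps["side"]["color"]]),(400,600)))
E
```

```text
{'clock': 0.0, 'joints': array([-1.1324808 ,  0.6159185 , -0.01263092,  1.42486972,  0.00811875,
        1.10339513, -0.04039355]), 'qvel': array([-0.00210276,  0.00029847,  0.00017992,  0.00091488, -0.00039755,
        0.00165175,  0.00010329]), 'effort': array([-2.84636335e-04, -4.58936691e+01,  2.08573043e-01, -1.65742439e+01,
       -6.10848726e-02,  2.04891973e-02,  2.20239144e-04]), 'tcp_pos': array([0.2910222 , 0.58037695, 0.23149123]), 'tcp_rot': array([ 2.30275726e-01,  9.73124595e-01, -1.24089914e-03, -2.70847390e-04]), 'wrist_force': array([ 0.10811618,  0.19406894, -0.2960724 ]), 'moment': array([ 0.03846144,  0.00282539, -0.0316908 ]), 'finger_force': 0.0, 'opening': 1.0060243908594655} 0.014
top [[427.3156499    0.         261.16179958]
 [  0.         427.3156499  194.7744908 ]
 [  0.           0.           1.        ]] [[ 5.70558653e-04 -9.99974251e-01 -7.15339532e-03]
 [-9.97101421e-01 -2.46474789e-05 -7.60838700e-02]
 [ 7.60817346e-02  7.17607095e-03 -9.97075761e-01]] [0.06085604 0.61783553 1.22921553]
top stand [([291.6, 186.7], 0.66)]
top carrier [([292.6, 196.4], 
[... 458 characters left out ...]
0.01443791]
 [-0.05879689  0.4607564  -0.88557691]
 [ 0.14287798 -0.87409427 -0.46426833]] [0.59392535 0.07569215 1.36452819]
side stand [([246.5, 208.9], 0.97)]
side carrier [([258.8, 198.4], 0.72), ([248.0, 209.1], 0.44)]
side lifter []
side blade_tip [([270.7, 166.4], 0.46)]
side rest [([294.1, 176.1], 0.84)]
side timer_grip [([237.5, 267.1], 0.74), ([291.0, 288.8], 0.71), ([284.0, 256.5], 0.67), ([265.2, 232.3], 0.56)]
side bottle_a [([226.4, 245.6], 0.6)]
side tape [([231.2, 182.5], 0.75)]
wrist stand []
wrist carrier [([151.7, 348.6], 0.16)]
wrist lifter []
wrist blade_tip []
wrist rest []
wrist timer_grip [([206.9, 323.1], 0.84), ([151.2, 349.2], 0.58)]
wrist bottle_a []
wrist tape []
```

View pics/top0.png

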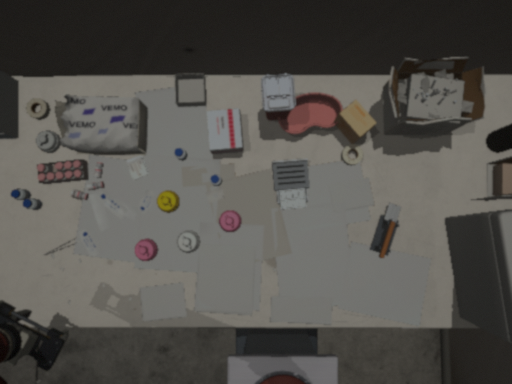

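View pics/side0.png

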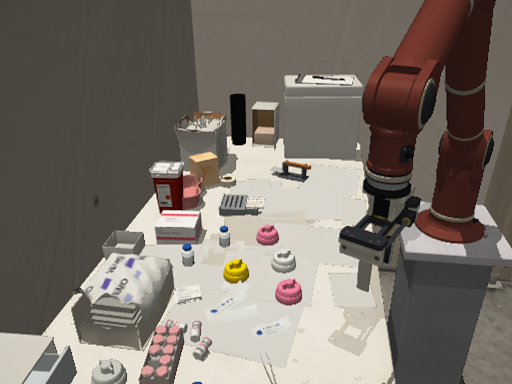

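The white timer sits at top (188,241) and side (284,258). The look-alikes are pink at top (146,250) and (230,220), yellow at (167,201), and a grey-white one in the far left corner at (47,140). Only the white one near the stand fits, so I'll confirm it in an enlarged crop along with the stand and lifter.

```bash
python3 - <<'E'
from h import *
p1=optics.grab_frame("top");p2=optics.grab_frame("side")
I=p1["color"]
a=cv2.resize(I[150:250,255:345],None,fx=4,fy=4,interpolation=3)
b=cv2.resize(I[190:270,350:420],None,fx=5,fy=5,interpolation=3)
c=cv2.resize(p2["color"][150:300,200:320],None,fx=4,fy=4,interpolation=3)[:600]
cv=np.zeros((600,800,3),np.uint8); 
cv[:300,:270]=cv2.resize(a,(270,300)); cv[:300,270:530]=cv2.resize(b,(260,300)); cv[300:600,:240]=cv2.resize(I[200:270,150:206],(240,300),interpolation=3)
cv[300:600,240:640]=cv2.resize(p2["color"][185:290,200:340],(400,300),interpolation=3)
cv2.imwrite("pics/crop1.png",cv)
print("timer z.03",onz(p1,(187.7,240.1),.03),tri(p1,(187.7,240.1),p2,(284,256.5)))
for n,a,b,z in [("stand",(291.6,186.7),(246.5,208.9),0),("carrier",(292.6,196.4),(258.8,198.4),.0255),("rest",(384.7,236.4),(294.1,176.1),0),("tip",(397,204.4),(270.7,166.4),.021),("bottle",(221,178.6),(226.4,245.6),0),("tape",(348.5,155.2),(231.2,182.5),0)]:
    print(n,onz(p1,a,z).round(4),onz(p2,b,z).round(4),tri(p1,a,p2,b))
print("lifter",onz(p1,(388.9,235.9),.053))
E
```

```text
timer z.03 [0.48561605 0.27379271 0.03      ] (array([0.48356184, 0.27429823, 0.02614393]), np.float64(0.003896435658717485))
stand [ 0.6439 -0.0298  0.    ] [ 0.6353 -0.0199 -0.    ] (array([ 0.64088783, -0.0306653 , -0.00597274]), np.float64(0.007101993950751978))
carrier [ 0.6129 -0.031   0.0255] [ 0.5983 -0.0516  0.0255] (array([ 0.6037087 , -0.03122873,  0.03619117]), np.float64(0.016946246725247253))
rest [ 0.4961 -0.3045  0.    ] [ 0.4988 -0.3009  0.    ] (array([ 0.49755669, -0.30483392, -0.00166365]), np.float64(0.003039210253125463))
tip [ 0.5898 -0.3366  0.021 ] [ 0.5936 -0.3348  0.021 ] (array([ 0.59178987, -0.33655266,  0.02031137]), np.float64(0.003965141773828781))
bottle [0.6683 0.1817 0.    ] [0.6551 0.2046 0.    ] (array([ 0.66532103,  0.18240278, -0.01494112]), np.float64(0.00937369199275937))
tape [ 0.7389 -0.2012  0.    ] [ 0.7274 -0.2147  0.    ] (array([ 0.73098227, -0.20057595,  0.00725405]), np.float64(0.013338984111634434))
lifter [ 0.4985975 -0.3015936  0.053    ]
```

View pics/crop1.png

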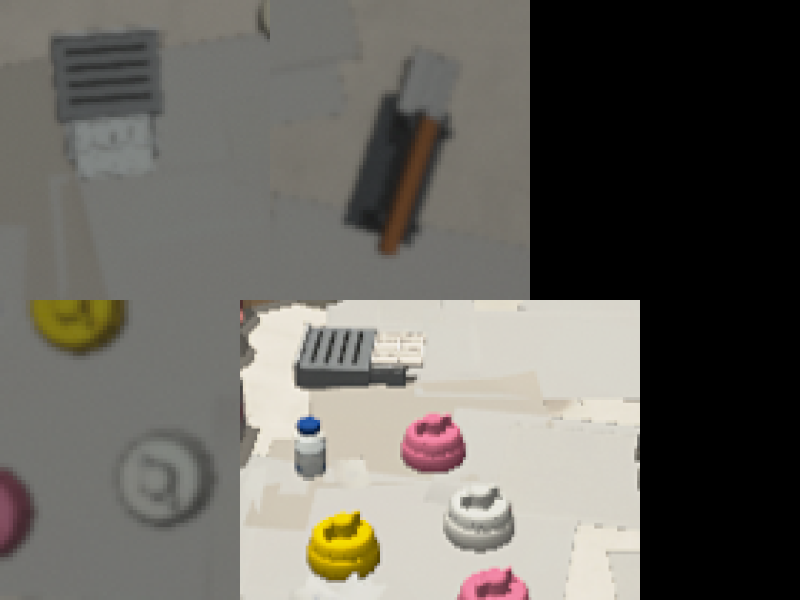

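The crop confirms it: the white timer is at top (188,241), the white carrier is on the stand's near deck, and the lifter's blade points away from the robot at about -20° yaw. Next I'll move over the stand for a wrist view on the way to the lifter.

Call:
carry_out --deltas '[[0, [0.22, -0.28, 0.03], [0, 0, 0]], [0, [0.22, -0.28, 0.03], [0, 0, 0]], [0, [0.22, -0.28, 0.03], [0, 0, 0]], [0, [0.22, -0.28, 0.03], [0, 0, 0]], [0, [0.22, -0.28, 0.03], [0, 0, 0]], [0, [0.22, -0.28, 0.03], [0, 0, 0]], [0, [0.22, -0.28, 0.03], [0, 0, 0]], [0, [0.22, -0.28, 0.03], [0, 0, 0]], [0, [0.22, -0.28, 0.03], [0, 0, 0]], [0, [0.22, -0.28, 0.03], [0, 0, 0]]]'

```text
clock: 2.28
tcp_pos: [0.5168, 0.293, 0.2634]
tcp_rot: [0.237, 0.972, -0.002, 0.003]
wrist_force: [0.6, -0.6, 0.6]
opening: 0.998
finger_force: 0.0
```

Call:
carry_out --deltas '[[0, [0.02, -0.34, 0.0], [0, 0, 6]], [0, [0.02, -0.34, 0.0], [0, 0, 6]], [0, [0.02, -0.34, 0.0], [0, 0, 6]], [0, [0.02, -0.34, 0.0], [0, 0, 6]], [0, [0.02, -0.34, 0.0], [0, 0, 6]], [0, [0.02, -0.34, 0.0], [0, 0, 6]], [0, [0.02, -0.34, 0.0], [0, 0, 6]], [0, [0.02, -0.34, 0.0], [0, 0, 6]], [0, [0.02, -0.34, 0.0], [0, 0, 6]], [0, [0.02, -0.34, 0.0], [0, 0, 6]]]'

```text
clock: 3.12
tcp_pos: [0.5312, -0.0428, 0.2628]
tcp_rot: [0.183, 0.983, -0.001, 0.0]
wrist_force: [0.1, 1.0, 0.2]
opening: 1.0
finger_force: 0.0
```

```bash
cat >> h.py <<'E'
from scipy.spatial.transform import Rotation as Ro
def wgrab():
    o=r.get_obs(); p=optics.grab_frame("wrist"); M=np.array(p["mount"])
    T=np.eye(4);T[:3,:3]=Ro.from_quat(o["tcp_rot"]).as_matrix();T[:3,3]=o["tcp_pos"]
    p["C"]=T@M; return p
def wray(p,px):
    K=np.array(p["intrinsics"]); u=np.array([px[0]-K[0,2],px[1]-K[1,2]])/K[0,0]; th=np.linalg.norm(u)
    d=np.r_[u/max(th,1e-9)*np.sin(th),np.cos(th)]; return p["C"][:3,3],p["C"][:3,:3]@d
def wonz(p,px,z):
    c,d=wray(p,px); return c+d*(z-c[2])/d[2]
def wproj(p,X):
    c=p["C"][:3,:3].T@(np.asarray(X)-p["C"][:3,3]); rr=np.hypot(c[0],c[1]); th=np.arctan2(rr,c[2])
    K=np.array(p["intrinsics"]); return K[:2,2]+K[0,0]*th*c[:2]/rr
def wlm(p,names):
    for q,z in names:
        for d in optics.landmark_of(q,p)[:3]:
            px=np.array(d["position"])*[W,H]; print(q,px.round(1),round(d["confidence"],2),wonz(p,px,z).round(4))
E
python3 - <<'E'
from h import *
p=wgrab(); o=r.get_obs(); print(o["clock"],o["tcp_pos"],o["joints"].round(3)); print(p["intrinsics"][0][0],p["C"])
wlm(p,[("stand",0),("carrier",.0255),("lifter",.053),("blade_tip",.021),("rest",0)])
# rectified overhead map at z=.027, 0.5 mm/px -> region x .5-.8, y -.19..+.11
def rect(p,x0,x1,y0,y1,z,s):
    xs=np.arange(x1,x0,-s); ys=np.arange(y1,y0,-s)
    return cv2.remap(p["color"],*[np.array([[wproj(p,[x,y,z])[k] for y in ys] for x in xs],np.float32) for k in(0,1)],cv2.INTER_CUBIC)
m=rect(p,.54,.76,-.13,.07,.027,.0005)
cv2.imwrite("pics/w1.png",np.hstack([p["color"],cv2.resize(m,(int(m.shape[1]*384/m.shape[0]),384))])[:, :800])
cv2.imwrite("pics/rect.png",m)
E
```

```text
3.1667 [ 0.53130305 -0.03920786  0.26266985] [ 0.003  0.402  0.043  1.721 -0.021  1.02   1.262]
297.3186396354542 [[ 0.35922528  0.89679858  0.25828182  0.45918774]
 [ 0.93324902 -0.34464226 -0.101331   -0.01566941]
 [-0.00185867  0.27744191 -0.96074062  0.41600297]
 [ 0.          0.          0.          1.        ]]
stand [291.4 224.9] 0.85 [ 0.6355 -0.03    0.    ]
stand [110.1 267.1] 0.47 [ 0.6039 -0.3525  0.    ]
carrier [287.8 212.3] 0.87 [ 0.6049 -0.0276  0.0255]
lifter [ 86.3 217.2] 0.8 [ 0.5    -0.3036  0.053 ]
blade_tip [110.1 263.9] 0.8 [ 0.5912 -0.3318  0.021 ]
rest [108.4 206.3] 0.95 [ 0.5045 -0.293   0.    ]
```

View pics/w1.png

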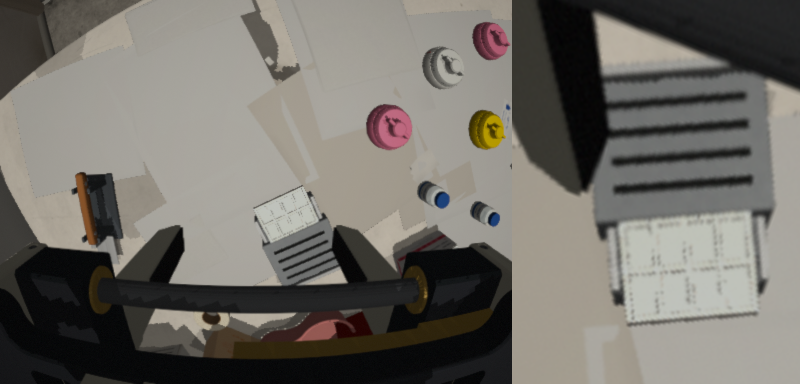

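The wrist view shows the carrier at about (287,212), with its near edge at x≈0.577 and stand yaw ≈ +4°. The lifter is at (88,210). I'll move over the lifter and look closer.

Call:
carry_out --deltas '[[0, [-0.033, -0.262, -0.06], [0, 0, 0]], [0, [-0.033, -0.262, -0.06], [0, 0, 0]], [0, [-0.033, -0.262, -0.06], [0, 0, 0]], [0, [-0.033, -0.262, -0.06], [0, 0, 0]], [0, [-0.033, -0.262, -0.06], [0, 0, 0]], [0, [-0.033, -0.262, -0.06], [0, 0, 0]], [0, [-0.033, -0.262, -0.06], [0, 0, 0]], [0, [-0.033, -0.262, -0.06], [0, 0, 0]], [0, [-0.033, -0.262, -0.06], [0, 0, 0]], [0, [-0.033, -0.262, -0.06], [0, 0, 0]]]'

```text
clock: 4.25
tcp_pos: [0.4995, -0.2985, 0.2027]
tcp_rot: [0.177, 0.984, 0.001, 0.0]
wrist_force: [-0.4, 0.2, -0.2]
opening: 0.996
finger_force: 0.0
```

```bash
cat >> h.py <<'E'
def rect(p,x0,x1,y0,y1,z,s):
    xs=np.arange(x1,x0,-s); ys=np.arange(y1,y0,-s)
    return cv2.remap(p["color"],*[np.array([[wproj(p,[x,y,z])[k] for y in ys] for x in xs],np.float32) for k in(0,1)],cv2.INTER_CUBIC)
E
python3 - <<'E'
from h import *
p=wgrab(); o=r.get_obs(); print(o["clock"],o["tcp_pos"],o["tcp_rot"],o["joints"].round(3))
wlm(p,[("lifter",.053),("blade_tip",.021),("rest",0)])
a=rect(p,.40,.60,-.38,-.22,.061,.0005); b=rect(p,.40,.62,-.40,-.22,.022,.0005)
# handle line fit by wood hue at z=.061
hsv=cv2.cvtColor(a,cv2.COLOR_BGR2HSV); mk=((hsv[...,0]<20)&(hsv[...,1]>110)&(hsv[...,2]>50)).astype(np.uint8)
n,l,s,c=cv2.connectedComponentsWithStats(mk); k=1+s[1:,4].argmax(); pts=np.argwhere(l==k)[:,::-1].astype(np.float32)
box=cv2.minAreaRect(pts); f=lambda q:(.60-q[1]*.0005,-.22-q[0]*.0005)
print("handle",f(box[0]),np.array(box[1])*.5,box[2],[np.round(f(q),4).tolist() for q in cv2.boxPoints(box)])
v=np.zeros((440,800,3),np.uint8); v[:384,:480]=cv2.resize(p["color"],(480,384)); v[:400,480:800]=a
cv2.imwrite("pics/w2.png",v)
E
```

```text
4.3 [ 0.49975553 -0.29811019  0.20287784] [1.76881375e-01 9.84231749e-01 8.59240069e-04 3.24156638e-04] [ 0.455  0.538  0.073  1.669 -0.049  0.936  1.761]
lifter [255.2 182.4] 0.6 [ 0.4968 -0.3011  0.053 ]
blade_tip [259.7 252.5] 0.93 [ 0.5912 -0.3308  0.021 ]
rest [257.2 173.4] 0.89 [ 0.4993 -0.2998  0.    ]
handle (0.4884819183349609, -0.29559085845947264) [ 14.03614044 107.24937439] 19.3845157623291 [[0.44020000100135803, -0.2712000012397766], [0.5414000153541565, -0.3068000078201294], [0.5367000102996826, -0.3199999928474426], [0.43560001254081726, -0.28439998626708984]]
```

View pics/w2.png

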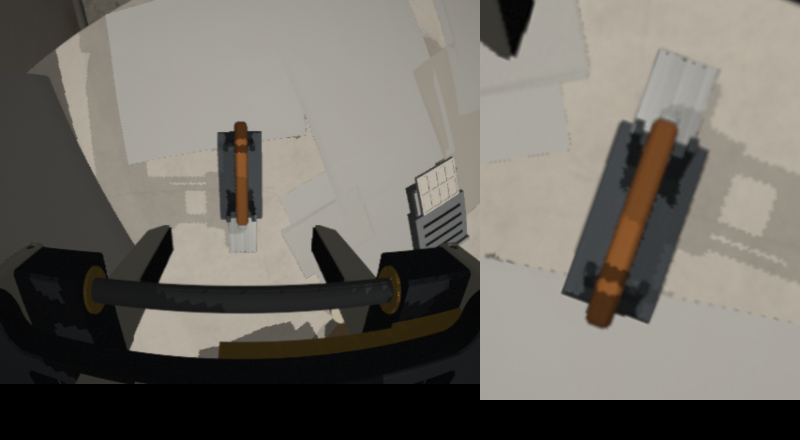

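Call:
carry_out --deltas '[[0.3, [0, -0.0015, -0.04], [0, 0, 1]], [0.6, [0, -0.0015, -0.075], [0, 0, 1]], [0.6, [0, -0.0015, -0.105], [0, 0, 1]], [0.6, [0, -0.0015, -0.105], [0, 0, 1]], [0.6, [0, -0.0015, -0.105], [0, 0, 1]], [0.6, [0, -0.0015, -0.105], [0, 0, 1]]]' --grip_force 45

```text
clock: 4.95
tcp_pos: [0.4997, -0.3027, 0.0994]
tcp_rot: [0.17, 0.985, -0.001, 0.001]
wrist_force: [0.1, -0.5, 1.8]
opening: 0.616
finger_force: 0.0
```

```bash
python3 - <<'E'
from h import *
o=r.get_obs(); print(o["clock"],o["tcp_pos"],o["tcp_rot"],o["opening"])
p=wgrab()
wlm(p,[("lifter",.053),("blade_tip",.021),("rest",0)])
a=rect(p,.40,.60,-.38,-.22,.061,.0005)
hsv=cv2.cvtColor(a,cv2.COLOR_BGR2HSV); mk=((hsv[...,0]<20)&(hsv[...,1]>110)&(hsv[...,2]>50)).astype(np.uint8)
n,l,s,c=cv2.connectedComponentsWithStats(mk); k=1+s[1:,4].argmax(); pts=np.argwhere(l==k)[:,::-1].astype(np.float32)
box=cv2.minAreaRect(pts); f=lambda q:(.60-q[1]*.0005,-.22-q[0]*.0005)
print("handle",f(box[0]),np.array(box[1])*.5,box[2])
E
```

```text
4.95 [ 0.4997414  -0.30268784  0.09940013] [ 1.70027679e-01  9.85438079e-01 -5.08726031e-04  1.45650178e-03] 0.6158855296331726
lifter [262.4 217.3] 0.85 [ 0.4993 -0.3     0.053 ]
rest [262.3 197.2] 0.88 [ 0.5005 -0.2997  0.    ]
handle (0.48829859924316404, -0.2956116714477539) [ 13.78216743 107.91144562] 19.358993530273438
```

Call:
carry_out --deltas '[[0.5, [0, 0.003, -0.025], [0, 0, 0]], [0.5, [0, 0.003, -0.051], [0, 0, 0]], [0.5, [0, 0.003, -0.051], [0, 0, 0]], [1, [0, 0.003, -0.051], [0, 0, 0]], [1, [0, 0.003, -0.051], [0, 0, 0]], [1, [0, 0.003, -0.051], [0, 0, 0]], [1, [0, 0.003, -0.051], [0, 0, 0]], [1, [0, 0.003, -0.051], [0, 0, 0]], [1, [0, 0.003, -0.051], [0, 0, 0]], [1, [0, 0.003, -0.051], [0, 0, 0]]]' --grip_force 45

```text
clock: 5.98
tcp_pos: [0.4989, -0.2997, 0.0476]
tcp_rot: [0.17, 0.985, -0.0, 0.001]
wrist_force: [-0.9, 0.4, 5.2]
opening: 0.144
finger_force: 45.0
```

Call:
carry_out --deltas '[[1, [0, 0, 0.02], [0, 0, 0]], [1, [0, 0, 0.045], [0, 0, 0]], [1, [0, 0, 0.075], [0, 0, 0]], [1, [-0.005, 0.03, 0.08], [0, 0, 4]], [1, [-0.01, 0.06, 0.08], [0, 0, 8]], [1, [-0.016, 0.1, 0.08], [0, 0, 12]], [1, [-0.022, 0.14, 0.08], [0, 0, 16]], [1, [-0.028, 0.18, 0.08], [0, 0, 20]], [1, [-0.032, 0.22, 0.08], [0, 0, 23.6]], [1, [-0.033, 0.257, 0.08], [0, 0, 23.6]]]'

```text
clock: 6.82
tcp_pos: [0.4638, -0.0405, 0.1266]
tcp_rot: [-0.036, 0.999, 0.0, -0.001]
wrist_force: [0.4, 1.1, -0.8]
opening: 0.142
finger_force: 45.0
```

Call:
carry_out --deltas '[[1, [0, 0, 0], [0, 0, 0]], [1, [0, 0, 0], [0, 0, 0]], [1, [0, 0, 0], [0, 0, 0]]]'

```text
clock: 7.07
tcp_pos: [0.4653, -0.0432, 0.1266]
tcp_rot: [-0.034, 0.999, -0.0, -0.0]
wrist_force: [-0.2, -0.1, -0.4]
opening: 0.145
finger_force: 45.0
```

```bash
python3 - <<'E'
from h import *
o=r.get_obs(); print(o["clock"],o["tcp_pos"],o["tcp_rot"],o["opening"],o["wrist_force"])
p=wgrab(); T=o["tcp_pos"]
wlm(p,[("stand",0),("carrier",.0255),("lifter",T[2]+.005),("blade_tip",T[2]-.027)])
t=optics.grab_frame("top"); s=optics.grab_frame("side")
for q,z in [("stand",0),("carrier",.0255),("lifter",T[2]+.005),("blade_tip",T[2]-.027)]:
    for n,c in(("top",t),("side",s)):
        print(n,q,[(onz(c,np.array(d["position"])*[W,H],z).round(4),round(d["confidence"],2)) for d in optics.landmark_of(q,c)[:2]])
a=rect(p,.50,.76,-.13,.07,.029,.0005); v=np.zeros((530,800,3),np.uint8); v[:300,:400]=cv2.resize(p["color"],(400,300)); v[:520,400:800]=a
cv2.imwrite("pics/w3.png",v)
E
```

```text
7.0667 [ 0.46528879 -0.04317036  0.12663011] [-3.44837384e-02  9.99405139e-01 -4.78427983e-04 -1.02364238e-04] 0.1451030332858953 [-0.1566315  -0.14784915 -0.43588244]
lifter [258.9 254.4] 0.79 [ 0.4664 -0.0434  0.1316]
blade_tip [257.9 340.4] 0.68 [ 0.5644 -0.0372  0.0996]
top stand [(array([ 0.6465, -0.0328,  0.    ]), 0.94), (array([ 0.6011, -0.0364,  0.    ]), 0.2)]
side stand [(array([ 0.6397, -0.0242,  0.    ]), 0.56), (array([0.6648, 0.2006, 0.    ]), 0.55)]
top carrier [(array([ 0.6041, -0.0285,  0.0255]), 0.67)]
side carrier [(array([ 0.5984, -0.0383,  0.0255]), 0.6)]
top lifter [(array([ 0.4927, -0.2654,  0.1316]), 0.61)]
side lifter [(array([ 0.4655, -0.0379,  0.1316]), 0.51)]
top blade_tip [(array([ 0.5578, -0.0393,  0.0996]), 0.78), (array([ 0.7261, -0.1798,  0.0996]), 0.53)]
side blade_tip [(array([ 0.5565, -0.0352,  0.0996]), 0.47)]
```

View pics/w3.png

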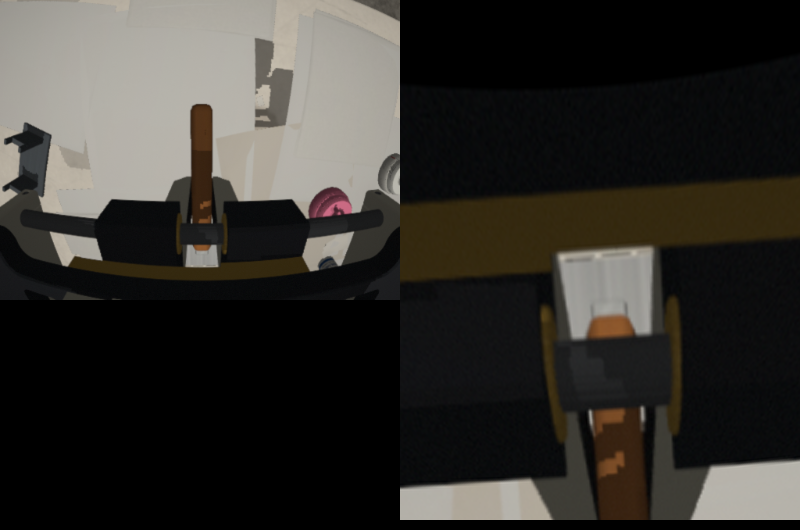

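The wrist view shows the lifter held straight, with the handle at (200,150), but the blade tip is hidden behind the gripper bar. Top and side put the tip at (0.558,-0.037), about 17 mm short of the carrier. I'll descend, then slide in using the force reading.

Call:
carry_out --deltas '[[1, [0, 0.001, -0.03], [0, 0, 0]], [1, [0, 0.001, -0.06], [0, 0, 0]], [1, [0, 0.001, -0.085], [0, 0, 0]], [1, [0, 0.001, -0.085], [0, 0, 0]], [1, [0, 0.001, -0.085], [0, 0, 0]], [1, [0, 0.001, -0.085], [0, 0, 0]]]'

```text
clock: 8.32
tcp_pos: [0.4661, -0.0415, 0.0426]
tcp_rot: [-0.035, 0.999, -0.0, 0.001]
wrist_force: [0.3, -0.6, -0.7]
opening: 0.144
finger_force: 45.0
```

```bash
python3 - <<'E'
from h import *
o=r.get_obs(); print(o["clock"],o["tcp_pos"],o["tcp_rot"],o["opening"],o["wrist_force"])
t=optics.grab_frame("top"); s=optics.grab_frame("side")
for q,z in [("stand",0),("carrier",.0255),("blade_tip",.015)]:
    for n,c in(("top",t),("side",s)):
        print(n,q,[(onz(c,np.array(d["position"])*[W,H],z).round(4),round(d["confidence"],2)) for d in optics.landmark_of(q,c)[:2]])
v=np.hstack([cv2.resize(t["color"][160:235,255:330],(400,400),interpolation=2),cv2.resize(s["color"][165:240,205:280],(400,400),interpolation=2)])
cv2.imwrite("pics/c4.png",v)
E
```

```text
8.3167 [ 0.46610147 -0.04152186  0.04255371] [-3.46448324e-02  9.99399392e-01 -1.17178891e-04  7.60118733e-04] 0.14431261290592637 [ 0.2647893  -0.57666929 -0.67215602]
top stand [(array([ 0.6388, -0.0271,  0.    ]), 0.55)]
side stand [(array([ 0.6342, -0.0172,  0.    ]), 0.8)]
top carrier [(array([ 0.6077, -0.0295,  0.0255]), 0.6)]
side carrier [(array([ 0.5973, -0.0294,  0.0255]), 0.57)]
top blade_tip [(array([ 0.5632, -0.0346,  0.015 ]), 0.63)]
side blade_tip [(array([0.6564, 0.2193, 0.015 ]), 0.75), (array([ 0.5592, -0.0364,  0.015 ]), 0.61)]
```

View pics/c4.png

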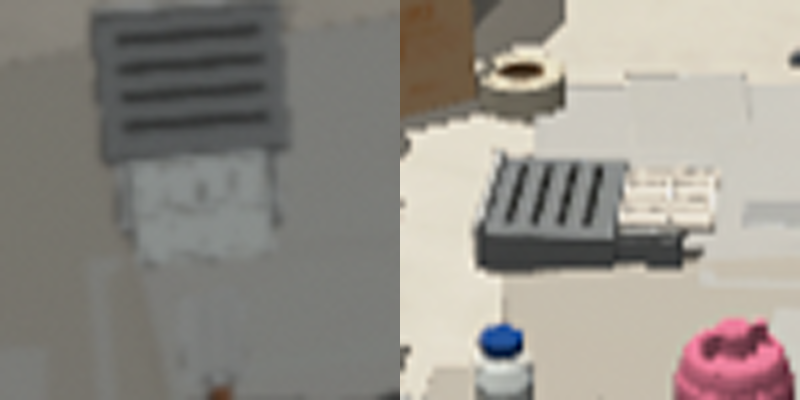

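Call:
carry_out --deltas '[[1, [0.01, 0.0007, 0], [0, 0, 0]], [1, [0.02, 0.0014, 0], [0, 0, 0]], [1, [0.026, 0.0018, 0], [0, 0, 0]], [1, [0.029, 0.002, 0], [0, 0, 0]], [1, [0.031, 0.0022, 0], [0, 0, 0]], [1, [0.031, 0.0022, 0], [0, 0, 0]]]'

```text
clock: 9.22
tcp_pos: [0.4963, -0.0392, 0.0416]
tcp_rot: [-0.035, 0.999, -0.0, -0.0]
wrist_force: [0.4, 1.0, -0.9]
opening: 0.147
finger_force: 45.0
```

Call:
carry_out --deltas '[[1, [0.0015, 0.0001, 0], [0, 0, 0]], [1, [0.0025, 0.0002, 0], [0, 0, 0]], [1, [0.0025, 0.0002, 0], [0, 0, 0]]]'

```text
clock: 9.47
tcp_pos: [0.4988, -0.0391, 0.0416]
tcp_rot: [-0.035, 0.999, -0.0, -0.0]
wrist_force: [-0.1, 0.2, -2.0]
opening: 0.147
finger_force: 45.0
```

Call:
carry_out --deltas '[[1, [0.001, 0.0001, 0], [0, 0, 0]], [1, [0.002, 0.0001, 0], [0, 0, 0]], [1, [0.002, 0.0001, 0], [0, 0, 0]]]'

```text
clock: 9.72
tcp_pos: [0.5007, -0.039, 0.0416]
tcp_rot: [-0.035, 0.999, -0.0, -0.0]
wrist_force: [0.0, -0.2, -0.0]
opening: 0.143
finger_force: 45.0
```

Call:
carry_out --deltas '[[1, [0.001, 0.0001, 0], [0, 0, 0]], [1, [0.002, 0.0001, 0], [0, 0, 0]], [1, [0.002, 0.0001, 0], [0, 0, 0]]]'

```text
clock: 9.97
tcp_pos: [0.5008, -0.039, 0.0413]
tcp_rot: [-0.035, 0.999, -0.0, -0.002]
wrist_force: [-3.9, 0.6, 0.5]
opening: 0.145
finger_force: 45.0
```

```bash
python3 - <<'E'
import numpy as np
g=1.5;s=41.5
def tip(d):
    t=np.radians(d);c,sn=np.cos(t),np.sin(t)
    if d<=90:
        px=min(-g,-5*np.tan(t)) if d<45 else ((5-7*c)/sn)*c-7*sn
        p=np.array([px,22])
    else: p=np.array([0,27])-5*np.array([-c,sn])-7*np.array([sn,c])
    return p+s*np.array([-c,sn])
for d in [0,5,10,15,20,25,30,36,42,48,54,60,66,72,78,84,90,95,100,105,110,115,120]:
    q=tip(d); dx,dz=q[0]+43,q[1]-16; print(d,[round(float(v)/1e3,4) for v in (dx*.9973,dx*.073,dz)])
E
```

```text
0 [0.0, 0.0, 0.006]
5 [0.0002, 0.0, 0.0096]
10 [0.0006, 0.0, 0.0132]
15 [0.0014, 0.0001, 0.0167]
20 [0.0022, 0.0002, 0.0202]
25 [0.003, 0.0002, 0.0235]
30 [0.0042, 0.0003, 0.0267]
36 [0.0058, 0.0004, 0.0304]
42 [0.0076, 0.0006, 0.0338]
48 [0.0103, 0.0008, 0.0368]
54 [0.0136, 0.001, 0.0396]
60 [0.017, 0.0012, 0.0419]
66 [0.0206, 0.0015, 0.0439]
72 [0.0244, 0.0018, 0.0455]
78 [0.0282, 0.0021, 0.0466]
84 [0.0321, 0.0023, 0.0473]
90 [0.0359, 0.0026, 0.0475]
95 [0.0391, 0.0029, 0.048]
100 [0.0423, 0.0031, 0.0482]
105 [0.0456, 0.0033, 0.0481]
110 [0.0488, 0.0036, 0.0477]
115 [0.0519, 0.0038, 0.047]
120 [0.055, 0.004, 0.0461]
```

Call:
carry_out --deltas '[[1, [-0.005, -0.0004, 0], [0, 0, 0]], [1, [-0.005, -0.0004, 0], [0, 0, 0]], [1, [-0.005, -0.0004, 0.003], [0, 0, 0]], [1, [-0.005, -0.0004, 0.006], [0, 0, 0]], [1, [-0.005, -0.0004, 0.0095], [0, 0, 0]], [1, [-0.005, -0.0004, 0.0095], [0, 0, 0]]]'

```text
clock: 10.47
tcp_pos: [0.4988, -0.0392, 0.052]
tcp_rot: [-0.035, 0.999, -0.0, 0.001]
wrist_force: [-0.5, 0.2, -0.9]
opening: 0.147
finger_force: 45.0
```

Call:
carry_out --deltas '[[1, [0.0004, 0, 0.0036], [0, 0, 0]], [1, [0.0012, 0.0001, 0.007], [0, 0, 0]], [1, [0.002, 0.0002, 0.0106], [0, 0, 0]], [1, [0.0028, 0.0002, 0.014], [0, 0, 0]], [1, [0.004, 0.0003, 0.017], [0, 0, 0]], [1, [0.0056, 0.0004, 0.021], [0, 0, 0]], [1, [0.0074, 0.0006, 0.024], [0, 0, 0]], [1, [0.0074, 0.0006, 0.024], [0, 0, 0]]]'

```text
clock: 11.13
tcp_pos: [0.5061, -0.0387, 0.0759]
tcp_rot: [-0.035, 0.999, -0.0, 0.001]
wrist_force: [0.1, 0.8, -0.8]
opening: 0.148
finger_force: 45.0
```

```bash
python3 - <<'E'
from h import *
o=r.get_obs(); print(o["clock"],o["tcp_pos"],o["tcp_rot"],o["opening"],o["wrist_force"])
t=optics.grab_frame("top"); s=optics.grab_frame("side")
v=np.hstack([cv2.resize(t["color"][160:235,255:330],(400,400),interpolation=2),cv2.resize(s["color"][165:240,205:280],(400,400),interpolation=2)])
cv2.imwrite("pics/c5.png",v)
E
```

```text
11.1333 [ 0.50612    -0.0386685   0.07586274] [-3.46775424e-02  9.99398167e-01 -8.67169344e-05  8.73883013e-04] 0.14789807471403485 [ 0.11670571  0.75607086 -0.82670837]
```

View pics/c5.png

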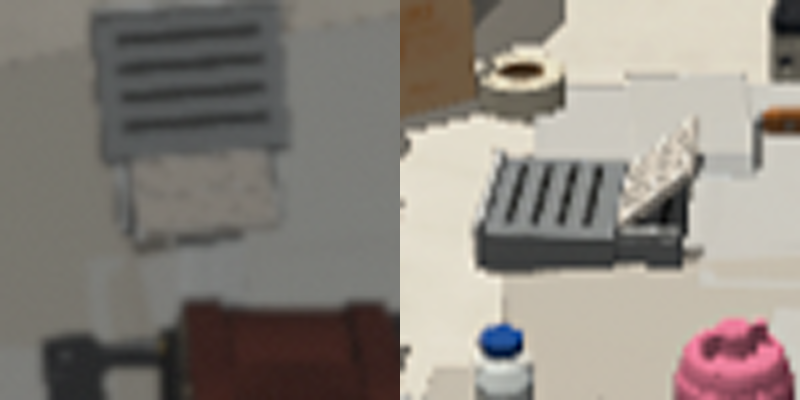

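Side view: the carrier is tilted about 42° on the blade and pivoting at the step. Continuing the arc.

Call:
carry_out --deltas '[[1, [0.0027, 0.0002, 0.003], [0, 0, 0]], [1, [0.006, 0.0004, 0.0058], [0, 0, 0]], [1, [0.0094, 0.0006, 0.008], [0, 0, 0]], [1, [0.013, 0.0009, 0.01], [0, 0, 0]], [1, [0.0168, 0.0012, 0.0117], [0, 0, 0]], [1, [0.0206, 0.0015, 0.0128], [0, 0, 0]], [1, [0.0245, 0.0017, 0.0135], [0, 0, 0]], [1, [0.0265, 0.0018, 0.0135], [0, 0, 0]]]'

```text
clock: 11.9
tcp_pos: [0.5327, -0.0368, 0.0888]
tcp_rot: [-0.035, 0.999, -0.0, 0.001]
wrist_force: [-0.5, -0.4, -0.7]
opening: 0.146
finger_force: 45.0
```

Call:
carry_out --deltas '[[1, [0.002, 0.0001, 0.0002], [0, 0, 0]], [1, [0.004, 0.0003, 0.0005], [0, 0, 0]], [1, [0.006, 0.0004, 0.0007], [0, 0, 0]], [1, [0.008, 0.0006, 0.0007], [0, 0, 0]], [1, [0.0105, 0.0008, 0.0007], [0, 0, 0]], [1, [0.013, 0.001, 0.0007], [0, 0, 0]], [1, [0.016, 0.0012, 0.0003], [0, 0, 0]], [1, [0.019, 0.0014, 0], [0, 0, 0]], [1, [0.019, 0.0014, 0], [0, 0, 0]]]'

```text
clock: 12.65
tcp_pos: [0.5515, -0.0354, 0.0886]
tcp_rot: [-0.035, 0.999, -0.0, 0.0]
wrist_force: [0.4, 0.2, -0.4]
opening: 0.148
finger_force: 45.0
```

```bash
python3 - <<'E'
from h import *
o=r.get_obs(); print(o["clock"],o["tcp_pos"],o["tcp_rot"],o["opening"],o["wrist_force"])
t=optics.grab_frame("top"); s=optics.grab_frame("side")
v=np.hstack([cv2.resize(t["color"][160:235,255:330],(400,400),interpolation=2),cv2.resize(s["color"][165:240,205:280],(400,400),interpolation=2)])
cv2.imwrite("pics/c6.png",v)
for n,c in(("top",t),("side",s)): print(n,[(onz(c,np.array(d["position"])*[W,H],.0305).round(4),round(d["confidence"],2)) for d in optics.landmark_of("carrier",c)[:2]])
E
```

```text
12.65 [ 0.55153582 -0.03537624  0.08859815] [-3.47095065e-02  9.99397352e-01 -1.85283509e-05  4.26247385e-04] 0.14780366428753283 [ 0.35799092  0.21134508 -0.446235  ]
top [(array([ 0.68  , -0.0307,  0.0305]), 0.73)]
side [(array([ 0.6617, -0.0396,  0.0305]), 0.76)]
```

View pics/c6.png

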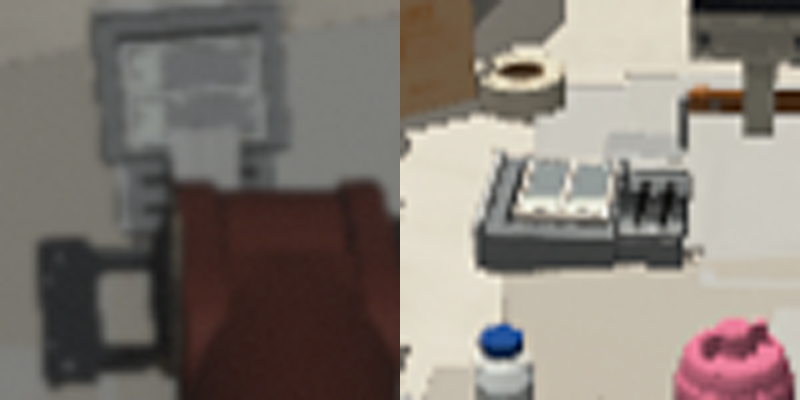

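The carrier lies flat on the upper deck with its slides up, clear of the step, at side crop (565,190). Now I'll take the lifter back to its rest.

Call:
carry_out --deltas '[[1, [-0.02, 0, 0.015], [0, 0, 0]], [1, [-0.04, -0.01, 0.035], [0, 0, -3]], [1, [-0.05, -0.04, 0.04], [0, 0, -7]], [1, [-0.053, -0.08, 0.04], [0, 0, -12]], [1, [-0.053, -0.12, 0.04], [0, 0, -17]], [1, [-0.053, -0.16, 0.04], [0, 0, -21]], [1, [-0.053, -0.2, 0.04], [0, 0, -23.6]], [1, [-0.053, -0.235, 0.04], [0, 0, -23.6]], [1, [-0.053, -0.264, 0.04], [0, 0, -23.6]], [1, [-0.053, -0.264, 0.04], [0, 0, -23.6]]]'

```text
clock: 13.68
tcp_pos: [0.4954, -0.3088, 0.1289]
tcp_rot: [0.176, 0.984, -0.004, 0.001]
wrist_force: [-0.2, -1.5, -0.8]
opening: 0.144
finger_force: 45.0
```

Call:
carry_out --deltas '[[1, [0, 0, 0], [0, 0, 0]], [1, [0, 0, 0], [0, 0, 0]], [1, [0, 0, 0], [0, 0, 0]]]'

```text
clock: 13.93
tcp_pos: [0.4981, -0.2971, 0.1285]
tcp_rot: [0.169, 0.986, 0.001, -0.0]
wrist_force: [0.4, -0.2, -1.4]
opening: 0.149
finger_force: 45.0
```

```bash
python3 - <<'E'
from h import *
o=r.get_obs(); print(o["clock"],o["tcp_pos"],o["tcp_rot"],o["joints"].round(2),o["wrist_force"])
p=wgrab(); T=o["tcp_pos"]
wlm(p,[("rest",0),("lifter",T[2]+.005)])
E
```

```text
13.9333 [ 0.49811862 -0.29713594  0.12849053] [ 1.69048554e-01  9.85607266e-01  8.99885175e-04 -3.06611399e-04] [ 0.46  0.63  0.06  1.75 -0.06  0.77  1.78] [ 0.42109804 -0.15068035 -1.41028269]
rest [256.9 194.8] 0.57 [ 0.5029 -0.3005  0.    ]
lifter [260.  253.7] 0.81 [ 0.4992 -0.2971  0.1335]
lifter [381.6 331.2] 0.52 [ 0.5905 -0.2378  0.1335]
```

Call:
carry_out --deltas '[[1, [0.0005, -0.001, -0.03], [0, 0, 0]], [1, [0.0005, -0.001, -0.05], [0, 0, 0]], [1, [0.0005, -0.001, -0.05], [0, 0, 0]], [1, [0.0005, -0.001, -0.05], [0, 0, 0]], [1, [0.0005, -0.001, -0.05], [0, 0, 0]]]'

```text
clock: 14.5
tcp_pos: [0.4991, -0.3004, 0.0796]
tcp_rot: [0.17, 0.985, -0.0, 0.001]
wrist_force: [0.5, 0.5, -1.0]
opening: 0.148
finger_force: 45.0
```

Matches the pick pose within 1 mm. Lowering.

Call:
carry_out --deltas '[[1, [0, 0.0007, -0.012], [0, 0, 0]], [1, [0, 0.0007, -0.022], [0, 0, 0]], [1, [0, 0.0007, -0.028], [0, 0, 0]], [1, [0, 0.0007, -0.032], [0, 0, 0]], [1, [0, 0.0007, -0.032], [0, 0, 0]], [1, [0, 0.0007, -0.032], [0, 0, 0]]]'

```text
clock: 15.0
tcp_pos: [0.4983, -0.2998, 0.0476]
tcp_rot: [0.17, 0.985, 0.0, 0.0]
wrist_force: [-1.0, 1.1, 4.7]
opening: 0.147
finger_force: 45.0
```

Call:
carry_out --deltas '[[0.8, [0, 0, 0], [0, 0, 0]], [0.6, [0, 0, 0], [0, 0, 0]], [0.5, [0, 0, 0], [0, 0, 0]], [0.5, [0, 0, 0], [0, 0, 0]], [0.4, [0, 0, 0.03], [0, 0, 0]], [0, [0, 0, 0.07], [0, 0, 0]], [0, [0, 0, 0.11], [0, 0, 0]], [0, [0, 0, 0.15], [0, 0, 0]], [0, [0, 0, 0.155], [0, 0, 0]], [0, [0, 0, 0.155], [0, 0, 0]]]'

```text
clock: 15.83
tcp_pos: [0.4999, -0.3009, 0.2049]
tcp_rot: [0.171, 0.985, -0.001, 0.004]
wrist_force: [-0.4, -0.4, -0.5]
opening: 0.795
finger_force: 0.0
```

```bash
python3 - <<'E'
from h import *
p=wgrab(); o=r.get_obs(); print(o["clock"],o["tcp_pos"],o["joints"].round(2))
wlm(p,[("lifter",.053),("blade_tip",.021),("rest",0)])
a=rect(p,.40,.60,-.38,-.22,.061,.0005)
hsv=cv2.cvtColor(a,cv2.COLOR_BGR2HSV); mk=((hsv[...,0]<20)&(hsv[...,1]>110)&(hsv[...,2]>50)).astype(np.uint8)
n,l,s,c=cv2.connectedComponentsWithStats(mk); k=1+s[1:,4].argmax(); pts=np.argwhere(l==k)[:,::-1].astype(np.float32)
box=cv2.minAreaRect(pts); f=lambda q:(.60-q[1]*.0005,-.22-q[0]*.0005)
print("handle",f(box[0]),np.array(box[1])*.5,box[2])
E
```

```text
15.8833 [ 0.49845387 -0.29989586  0.20230279] [ 0.46  0.54  0.08  1.67 -0.05  0.93  1.78]
lifter [263.  182.3] 0.87 [ 0.5013 -0.2968  0.053 ]
blade_tip [258.7 248.2] 0.65 [ 0.5883 -0.3325  0.021 ]
rest [257.5 175. ] 0.83 [ 0.5033 -0.3038  0.    ]
handle (0.4874923858642578, -0.29681924438476565) [ 14.12382984 107.42388916] 19.59881019592285
```

The lifter is back in its rest with its pose restored within about 1 mm. On to the white timer.

Call:
carry_out --deltas '[[0, [-0.003, 0.3, 0.0], [0, 0, 0]], [0, [-0.003, 0.3, 0.0], [0, 0, 0]], [0, [-0.003, 0.3, 0.0], [0, 0, 0]], [0, [-0.003, 0.3, 0.0], [0, 0, 0]], [0, [-0.003, 0.3, 0.0], [0, 0, 0]], [0, [-0.003, 0.3, 0.0], [0, 0, 0]], [0, [-0.003, 0.3, 0.0], [0, 0, 0]], [0, [-0.003, 0.3, 0.0], [0, 0, 0]], [0, [-0.003, 0.3, 0.0], [0, 0, 0]], [0, [-0.003, 0.3, 0.0], [0, 0, 0]]]'

```text
clock: 16.87
tcp_pos: [0.4945, -0.0002, 0.2004]
tcp_rot: [0.17, 0.985, -0.001, -0.001]
wrist_force: [-0.8, -0.7, 0.0]
opening: 1.0
finger_force: 0.0
```

Call:
carry_out --deltas '[[0, [-0.01, 0.274, 0.0], [0, 0, 0]], [0, [-0.01, 0.274, 0.0], [0, 0, 0]], [0, [-0.01, 0.274, 0.0], [0, 0, 0]], [0, [-0.01, 0.274, 0.0], [0, 0, 0]], [0, [-0.01, 0.274, 0.0], [0, 0, 0]], [0, [-0.01, 0.274, 0.0], [0, 0, 0]], [0, [-0.01, 0.274, 0.0], [0, 0, 0]], [0, [-0.01, 0.274, 0.0], [0, 0, 0]], [0, [-0.01, 0.274, 0.0], [0, 0, 0]], [0, [-0.01, 0.274, 0.0], [0, 0, 0]]]'

```text
clock: 17.7
tcp_pos: [0.4865, 0.2706, 0.2009]
tcp_rot: [0.173, 0.985, -0.002, 0.0]
wrist_force: [-1.0, 0.4, -0.2]
opening: 0.998
finger_force: 0.0
```

```bash
python3 - <<'E'
from h import *
p=wgrab(); o=r.get_obs(); print(o["clock"],o["tcp_pos"],o["tcp_rot"],o["joints"].round(2))
wlm(p,[("timer_grip",.03)])
t=optics.grab_frame("top")
v=np.zeros((400,800,3),np.uint8); v[:384,:512]=p["color"]; v[:288,512:800]=cv2.resize(t["color"][205:277,152:224],(288,288),interpolation=2)
cv2.imwrite("pics/t7.png",v)
E
```

```text
17.75 [0.4864713  0.27038792 0.20114076] [ 1.73182600e-01  9.84888684e-01 -1.43590938e-03  7.93768253e-05] [-0.57  0.5   0.03  1.74 -0.02  0.9   0.69]
timer_grip [362.1 121.4] 0.91 [0.4622 0.4024 0.03  ]
timer_grip [339.  245.7] 0.76 [0.5992 0.3352 0.03  ]
timer_grip [261.1 174. ] 0.74 [0.4817 0.2746 0.03  ]
```

View pics/t7.png

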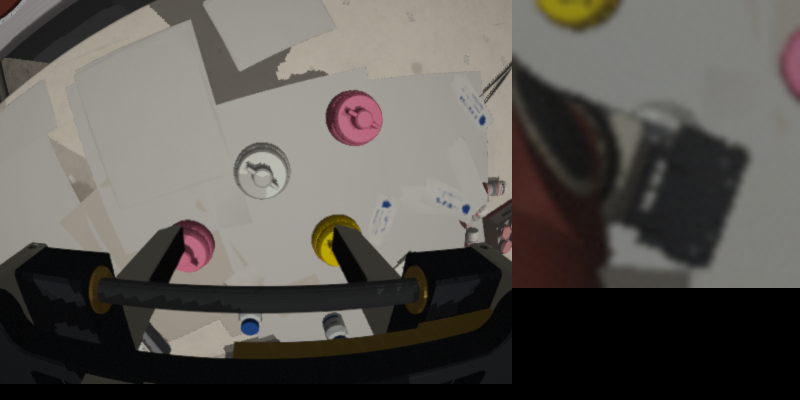

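White timer at (262,171) sits under the open gripper; the pink ones are at (354,118) and (192,246), yellow at (336,240). Descending.

Call:
carry_out --deltas '[[0, [-0.002, 0.003, -0.03], [0, 0, 0]], [0, [-0.003, 0.004, -0.07], [0, 0, 0]], [0, [-0.003, 0.004, -0.1], [0, 0, 0]], [0, [-0.003, 0.004, -0.1], [0, 0, 0]], [0, [-0.003, 0.004, -0.1], [0, 0, 0]], [0, [-0.003, 0.004, -0.1], [0, 0, 0]]]' --grip_force 20

```text
clock: 18.35
tcp_pos: [0.4838, 0.278, 0.1033]
tcp_rot: [0.171, 0.985, 0.001, 0.001]
wrist_force: [-0.2, 0.3, -0.1]
opening: 1.0
finger_force: 0.0
```

```bash
python3 - <<'E'
from h import *
p=wgrab(); o=r.get_obs(); print(o["clock"],o["tcp_pos"])
wlm(p,[("timer_grip",.03)])
for z in (.022,.035,.049):
    a=rect(p,.41,.55,.2,.35,z,.0005); hsv=cv2.cvtColor(a,cv2.COLOR_BGR2GRAY)
    c=cv2.HoughCircles(cv2.medianBlur(hsv,5),cv2.HOUGH_GRADIENT,1.5,40,param1=80,param2=25,minRadius=48,maxRadius=75)
    print(z,[(round(.55-q[1]*.0005,4),round(.35-q[0]*.0005,4),q[2]) for q in c[0][:3]] if c is not None else None)
E
```

```text
18.4 [0.48404424 0.2783755  0.10380501]
timer_grip [156.6 298.1] 0.92 [0.5391 0.153  0.03  ]
timer_grip [254.9 205.3] 0.89 [0.4813 0.2756 0.03  ]
timer_grip [392.4 130.1] 0.83 [0.4593 0.4021 0.03  ]
0.022 [(np.float32(0.4859), np.float32(0.2739), np.float32(55.65))]
0.035 [(np.float32(0.4754), np.float32(0.2776), np.float32(62.55))]
0.049 [(np.float32(0.4701), np.float32(0.2799), np.float32(56.1))]
```

Call:
carry_out --deltas '[[0, [-0.001, -0.003, -0.03], [0, 0, 0]], [0, [-0.001, -0.003, -0.055], [0, 0, 0]], [0, [-0.001, -0.003, -0.066], [0, 0, 0]], [0, [-0.001, -0.003, -0.066], [0, 0, 0]], [0, [-0.001, -0.003, -0.066], [0, 0, 0]]]'

```text
clock: 18.87
tcp_pos: [0.4819, 0.2756, 0.0366]
tcp_rot: [0.17, 0.985, 0.0, 0.0]
wrist_force: [1.0, 0.1, 0.7]
opening: 0.999
finger_force: 0.0
```

Call:
carry_out --deltas '[[0.2, [0, 0, 0], [0, 0, 0]], [0.3, [0, 0, 0], [0, 0, 0]], [0.5, [0, 0, 0], [0, 0, 0]], [0.5, [0, 0, 0], [0, 0, 0]], [0.5, [0, 0, 0], [0, 0, 0]], [0.5, [0, 0, 0], [0, 0, 0]]]' --grip_force 20

```text
clock: 19.37
tcp_pos: [0.4818, 0.2763, 0.0361]
tcp_rot: [0.17, 0.985, 0.001, 0.001]
wrist_force: [0.6, -0.9, -1.1]
opening: 0.622
finger_force: 20.0
```

Call:
carry_out --deltas '[[0.5, [0, 0, 0], [0, 0, 5]], [0.5, [0, 0, 0], [0, 0, 10]], [0.5, [0, 0, 0], [0, 0, 15]], [0.5, [0, 0, 0], [0, 0, 20]], [0.5, [0, 0, 0], [0, 0, 25]], [0.5, [0, 0, 0], [0, 0, 30]]]'

```text
clock: 19.87
tcp_pos: [0.4818, 0.2761, 0.036]
tcp_rot: [-0.093, 0.996, 0.001, 0.001]
wrist_force: [0.8, 1.2, 1.1]
opening: 0.618
finger_force: 19.9
```

Call:
carry_out --deltas '[[0.5, [0, 0, 0], [0, 0, 6]], [0.5, [0, 0, 0], [0, 0, 12]], [0.5, [0, 0, 0], [0, 0, 18]], [0.5, [0, 0, 0], [0, 0, 24]], [0.5, [0, 0, 0], [0, 0, 30]], [0.5, [0, 0, 0], [0, 0, 36]], [0.5, [0, 0, 0], [0, 0, 42]], [0.5, [0, 0, 0], [0, 0, 48]], [0.5, [0, 0, 0], [0, 0, 54]], [0.5, [0, 0, 0], [0, 0, 60]]]'

```text
clock: 20.7
tcp_pos: [0.4822, 0.2758, 0.036]
tcp_rot: [-0.578, 0.816, 0.0, 0.001]
wrist_force: [1.0, 0.1, 0.3]
opening: 0.617
finger_force: 20.0
```

Call:
carry_out --deltas '[[0.5, [0, 0, 0], [0, 0, 1]], [0.5, [0, 0, 0], [0, 0, 1]], [0.5, [0, 0, 0], [0, 0, 1]]]'

```text
clock: 20.95
tcp_pos: [0.4821, 0.2758, 0.036]
tcp_rot: [-0.582, 0.813, 0.0, 0.001]
wrist_force: [0.9, 1.7, 1.2]
opening: 0.622
finger_force: 20.0
```

Call:
carry_out --deltas '[[0.2, [0, 0, 0], [0, 0, 0]], [0, [0, 0, 0], [0, 0, 0]], [0, [0, 0, 0], [0, 0, 0]], [0, [0, 0, 0.03], [0, 0, 0]], [0, [0, 0, 0.07], [0, 0, 0]], [0, [0, 0, 0.11], [0, 0, -7]], [0, [0.002, -0.003, 0.15], [0, 0, -14]], [0, [0.004, -0.005, 0.165], [0, 0, -21]], [0, [0.004, -0.005, 0.165], [0, 0, -28]], [0, [0.004, -0.005, 0.165], [0, 0, -35]]]'

```text
clock: 21.78
tcp_pos: [0.4853, 0.2699, 0.2021]
tcp_rot: [-0.309, 0.951, -0.0, 0.001]
wrist_force: [0.0, 0.2, -0.7]
opening: 1.004
finger_force: 0.0
```

Call:
carry_out --deltas '[[0, [0, 0, 0], [0, 0, -7]], [0, [0, 0, 0], [0, 0, -14]], [0, [0, 0, 0], [0, 0, -21]], [0, [0, 0, 0], [0, 0, -28]], [0, [0, 0, 0], [0, 0, -35]], [0, [0, 0, 0], [0, 0, -42]], [0, [0, 0, 0], [0, 0, -49]], [0, [0, 0, 0], [0, 0, -56]], [0, [0, 0, 0], [0, 0, -56]], [0, [0, 0, 0], [0, 0, -56]]]'

```text
clock: 22.62
tcp_pos: [0.4845, 0.27, 0.2003]
tcp_rot: [0.169, 0.986, -0.001, -0.001]
wrist_force: [0.2, -0.0, 0.3]
opening: 1.005
finger_force: 0.0
```

```bash
python3 - <<'E'
from h import *
p=wgrab(); o=r.get_obs(); print(o["clock"],o["tcp_pos"],o["tcp_rot"],o["wrist_force"])
q=dict(p); q["color"]=cv2.imread("pics/t7.png")[:384,:512]
T=np.eye(4);T[:3,:3]=Ro.from_quat([.17318,.98489,-.001436,.00008]).as_matrix();T[:3,3]=[.4864713,.27038792,.20114]; q["C"]=T@np.array(p["mount"])
cx,cy=.4825,.275
P=[cv2.cvtColor(cv2.warpPolar(rect(k,cx-.035,cx+.035,cy-.035,cy+.035,.047,.0005),(60,360),(70,70),40,cv2.INTER_LINEAR),cv2.COLOR_BGR2GRAY).astype(float)[:,5:40] for k in(q,p)]
sc=[np.corrcoef(np.roll(P[0],-s,0).ravel(),P[1].ravel())[0,1] for s in range(360)]  # ccw in rect view = decreasing angle
b=np.argsort(sc)[::-1][:5]; print("ccw deg",b,np.round(np.array(sc)[b],2), "at0",round(sc[0],2))
wlm(p,[("timer_grip",.03)])
t=optics.grab_frame("top"); s=optics.grab_frame("side")
for n,c in(("top",t),("side",s)):
  for nm,z in(("carrier",.0305),("lifter",.053),("blade_tip",.021),("bottle_a",0),("tape",0)):
    print(n,nm,[(onz(c,np.array(d["position"])*[W,H],z).round(4),round(d["confidence"],2)) for d in optics.landmark_of(nm,c)[:2]])
E
```

```text
22.6667 [0.48467229 0.27001415 0.20032915] [ 1.68957502e-01  9.85623091e-01 -5.30229723e-04 -4.52387097e-04] [ 0.37482103 -0.91923028 -1.03724389]
ccw deg [41 42 40 43 39] [0.8 0.8 0.8 0.8 0.8] at0 0.65
timer_grip [261.6 175.9] 0.88 [0.4816 0.2742 0.03  ]
timer_grip [341.2 247. ] 0.87 [0.5991 0.3381 0.03  ]
timer_grip [360.9 121.9] 0.79 [0.4591 0.4003 0.03  ]
top carrier [(array([ 0.6686, -0.0239,  0.0305]), 0.89)]
top lifter [(array([ 0.502 , -0.2971,  0.053 ]), 0.97)]
top blade_tip [(array([ 0.5894, -0.3336,  0.021 ]), 0.61)]
top bottle_a [(array([0.6568, 0.1846, 0.    ]), 0.61)]
top tape [(array([ 0.7389, -0.2015,  0.    ]), 0.7)]
side carrier [(array([ 0.6612, -0.026 ,  0.0305]), 0.61)]
side lifter []
side blade_tip []
side bottle_a [(array([0.6618, 0.2091, 0.    ]), 0.59), (array([ 0.7245, -0.1916,  0.    ]), 0.3)]
side tape [(array([ 0.7252, -0.1856,  0.    ]), 0.61)]
```

The dial correlation is ambiguous, so I'll check the knob's direction more carefully.

```bash
python3 - <<'E'
from h import *
p=wgrab()
q=dict(p); q["color"]=cv2.imread("pics/t7.png")[:384,:512]
T=np.eye(4);T[:3,:3]=Ro.from_quat([.17318,.98489,-.001436,.00008]).as_matrix();T[:3,3]=[.4864713,.27038792,.20114]; q["C"]=T@np.array(p["mount"])
G=[cv2.cvtColor(rect(k,.443,.523,.235,.315,.047,.0005),cv2.COLOR_BGR2GRAY).astype(np.float32) for k in(q,p)]
H_=[g-cv2.GaussianBlur(g,(0,0),8) for g in G]
best=[]
yy,xx=np.mgrid[:160,:160]
for cx in range(66,96,3):
  for cy in range(66,96,3):
    m=((xx-cx)**2+(yy-cy)**2<40**2)
    for a in range(0,360,6):
      M=cv2.getRotationMatrix2D((cx,cy),a,1); w=cv2.warpAffine(H_[0],M,(160,160))
      best.append((np.corrcoef(w[m],H_[1][m])[0,1],a,cx,cy))
for a in range(0,360,30): print(a,max(b for b in best if abs(b[1]-a)<15))
for g in G:
  s=cv2.resize(g[25:135,25:135],(44,22),interpolation=cv2.INTER_AREA); s=(s-s.min())/np.ptp(s)
  print("\n".join("".join("#%*+=-:. "[min(8,int(v*9))] for v in row) for row in s)); print()
E
```

```text
Traceback (most recent call last):
IndexError: boolean index did not match indexed array along axis 0; size of axis is 161 but size of corresponding boolean axis is 160
```

```bash
python3 - <<'E'
from h import *
p=wgrab()
q=dict(p); q["color"]=cv2.imread("pics/t7.png")[:384,:512]
T=np.eye(4);T[:3,:3]=Ro.from_quat([.17318,.98489,-.001436,.00008]).as_matrix();T[:3,3]=[.4864713,.27038792,.20114]; q["C"]=T@np.array(p["mount"])
G=[cv2.cvtColor(rect(k,.443,.523,.235,.315,.047,.0005),cv2.COLOR_BGR2GRAY).astype(np.float32)[:160,:160] for k in(q,p)]
H_=[g-cv2.GaussianBlur(g,(0,0),8) for g in G]
best=[]
yy,xx=np.mgrid[:160,:160]
for cx in range(66,96,3):
  for cy in range(66,96,3):
    m=((xx-cx)**2+(yy-cy)**2<40**2)
    for a in range(0,360,6):
      M=cv2.getRotationMatrix2D((cx,cy),a,1); w=cv2.warpAffine(H_[0],M,(160,160))
      best.append((round(float(np.corrcoef(w[m],H_[1][m])[0,1]),2),a,cx,cy))
for a in range(0,360,30): print(a,max(b for b in best if abs(b[1]-a)<15))
for g in G:
  s=cv2.resize(g[25:145,25:145],(56,28),interpolation=cv2.INTER_AREA); s=(s-s.min())/np.ptp(s)
  print("\n".join("".join("#%*+=-:. "[min(8,int(v*9))] for v in row) for row in s)); print()
E
```

```text
0 (0.6, 0, 93, 93)
30 (0.47, 36, 81, 81)
60 (0.42, 48, 81, 84)
90 (0.62, 90, 78, 87)
120 (0.34, 108, 81, 81)
150 (0.27, 150, 81, 66)
180 (0.23, 168, 81, 66)
210 (0.23, 216, 69, 69)
240 (0.26, 252, 78, 84)
270 (0.36, 282, 81, 87)
300 (0.35, 288, 81, 87)
330 (0.42, 342, 69, 90)
..................................................::::::
....................::............................::::::
.............::::::::::::::::::::::..............:::::::
.........::----::..          :::--=-::...........:::::::
......::-=--:.               .....::----:........:::::::
....:--=-:.    ..          ..........::----:.....:::::::
..:-==-:.    ::. ...       ............::-==-:...:::::::
.:-==-.      -+-. .::    ...............:::-==::.:::::::
--==:        -*%=:..-:.:::::::::..........:::=+-::::::::
++=:        .=*##*-:--::::::::--::......:.::::=+-:::....
==-.         -+%%*=-::........::--::...:::::::-=+-:.....
=-.           :++--:............:--::..::::::::-=+-:....
+:.           .==-:.............::--:..:::::::::=+=-:...
=:            -*=:..............:-=-::::::::::::=++-:...
=:            =*+-.      
[... 1669 characters left out ...]
::::::::=++=:...
=:           .....:--:.     .:-=*%*-:::::::::::-=**=:...
+=.       ... ..-+%%*+===--==+*%#%=:.::::::::::-+*+=:...
*=-      .-:::=*########%%%####%+:   .......::-=**+=:...
*+=:     :+%%%###%%%%%######%*=.            .:=***=:....
**+=:    :=*%*%%=....:=****+-.              .-+***=:....
+*%*+-.  -++=. ..       . ..               :=****+-:....
==***+=:. ..                             .-+*%*+=-:.....
*+=*%%*+=-.                            .-+*%***=:.......
+*++**%***+-:.                      .-=+*%%*++=-:.......
-+**++*%%%%**+=-:..           ..:-=+**%%%****-..........
.:-+*%***%%%%%%***++=========+++**%%%#%%***=-:..........
...:=+%%%%%%%%%%%%%%%%%%%%%%%%%%%%%%%%%%*=::............
```

The knob bar swung from upper-left/lower-right to upper-right/lower-left, which is about 90° counter-clockwise. The carrier, lifter, bottle and tape are all where they should be, so I'm handing in.

```bash
python3 -c "
from workcell import r
print(r.sign_off())"
```

```text
the job is handed in; nothing more can be done
None
```

The job is handed in: the carrier lies flat and slides-up on the upper deck, the lifter is back in its rest the same way round, the timer dial is wound about 90° counter-clockwise, and the bottle and tape read where they were within measurement noise (about 23 s of the 64 s used).

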